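Dock the masala dabba in its spring-jaw holder

ROBOT

A 6-joint arm with a two-finger parallel gripper is mounted at the origin on the work surface. World frame = base frame: x ahead of the robot, y to its left, z up, the work surface at z = 0. Lengths are in m, angles in rad, forces in N, time in s.
With the tool pointing down it reaches from about 0.35 to 0.775 m from the base axis. Payload 5.5 kg.
Tool frame: the origin (TCP) lies at the very end of the fingers, on their centre line; the grasp point (between the pads) lies 19 mm behind it (r.grip_depth is the distance from the TCP to the grasp point, in m); y points along the fingers, x is the direction in which the jaws open and shut, and the axes are right-handed (so a half turn about y gives the same grasp; the last joint's range is limited). The gripper opens to 85 mm and grips with 20 to 120 N. Pads are 22 mm wide; open, the fingers measure 114 mm over their backs; the gripper's body (76 mm by 85 mm) begins 54 mm behind the grasp point. The pads swing forward as they close: fully open they stand 13 mm farther back than shut.
Start: joints at [-0.14, 0.313, 0.046, 1.304, 0, 1.431], TCP at [0.575, -0, 0.231] pointing down, gripper open.
Joint ranges: [-2.76, 2.76], [-0.86, 1.69], [-1.03, 1.26], [-2.2, 2.34], [-1.47, 1.5], [-3.14, 3.14]. Speed limits (rad/s): [2.57, 2.57, 3.14, 3.14, 3.14, 3.14].

INTERFACE

Orientations are given as a rotation vector (axis times angle).
In Python, from workcell import telemetry, imaging, order, r gives the robot as it stands. The module is installed in compiled form; this text tells all that it offers.
- The arm moves only by the tool apply_moves, never from a script. Its argument "motion" is a list of rows, each an object with "travel": the shift along the world's x, y, z in cm, a list of three; "roll": the turn about the world's z in degrees. In form: [{"travel": [dx, dy, dz], "roll": roll}, ...]. A call has 1 to 5 rows; each row shifts and turns the commanded pose from where the row before left it; what a row does not reach is not made up. A row lasts 1/10 s, in which the tool goes at most 50 mm and 8.59 degrees, less where a joint would pass 70% of its speed; a pose out of reach is approached as far as the arm can. A call with a gripper value outside its range is refused whole. "grip" is the finger opening in cm, from 0 to 8.54, set as the call begins (left out, the last holds). The fingers move at their own pace and stop on an object; "newtons" is the grip in N (left out, the last holds). Time passes only in rows, so rows that do not move let the fingers close. It gives the time, the measured TCP pose, the force and the opening at its end, in the units of the state.
- telemetry.get_state(): the state, without advancing time (a new reading comes with each control period).
- imaging.read_camera(name): name is "scene" or "side" or "wrist"; returns a dict with "frame" (400x640x3 uint8, blue, green, red), "depth" (400x640 float32, m along the optical axis (not along the pixel's ray), 0 where there is no reading), "mtx" (3x3 intrinsics, pixels), "R" (3x3) and "t" (3): a world point X has camera coordinates R X + t. Camera axes: x right, y down, z forward; pixel columns grow to the right and rows downward; lengths in m; the calibration is good to about 2 mm. A picture is of the moment at which its call begins.
- order.job_done(): hands the job in, once; it reports no verdict.
The state is a dict: "t": time; "joint_pos": joint angles; "qvel": joint speeds; "effort": joint torques, N m; "eef_pos": TCP position; "ee_rot": TCP orientation; "contact_force": force on the tool from outside, world axes, zero at the start; "moment": the same for the moment, N m; "finger_gap": finger opening in m.
Only numpy, scipy, OpenCV 4.12 (cv2) and the standard library are available. Lean on these libraries where they do the work, as an engineer would, in place of code of your own. Each camera call takes 0.05 s, during which the arm holds its last target.

TASK

The egg cup has been left standing in the dabba's spring-jaw holder: move it onto the cork mat, upright and fully on the mat, without knocking it over. Then slide the shut masala dabba flat along the shelf, never lifting or tipping it, and push it through the holder's mouth until the jaws spring open and close again behind it and it sits fully home. Leave everything else on the shelf where it stands.

Things in the scene. Friction and masses are not known exactly. Their poses are not given: they have to be found in the camera images.
- dabba: Shut masala dabba: plain round stainless steel tin, 140 mm across, 60 mm high, flat top, about 0.4 to 0.7 kg, loose, too wide to grasp. Origin at the centre of its underside (on the shelf surface, z = 0); z up; its yaw means nothing.
- holder: Spring-jaw holder fixed to the shelf, 250 mm wide, 210 mm deep, no floor: the tin slides on the shelf itself. Origin on the shelf surface at the seat centre, where the tin's centre belongs. Its +x is the push-in direction: mouth on its -x side, dark wooden back stop (50 mm high) 72 mm from the origin on its +x side. Pushing the tin in takes about 8 to 20 N; it comes to rest within 3 mm of the origin.
- holder_mouth (a point): Middle of the holder's mouth, on the shelf surface, 82 mm from the seat centre on the holder's -x side, between the ends of two flared lead-in lips 182 mm apart. The lips narrow to the arms' black noses, 41 mm before the seat centre, 121 mm apart when shut: a 140 mm tin forces them open and they close behind its widest part.
- jaw_left (a joint): Steel spring arm (upper edge 47 mm above the shelf), pivoted at (50, +/-100) mm of the holder's frame, with an upright black nose of 10 mm radius at (-41, +/-71) mm and a flared lip out to (-82, +/-91) mm. Value: angle of the spring arm on the holder's +y side: 0 = shut (rest), grows as it opens outward, up to 0.4 rad; it springs back by itself.
- jaw_right (a joint): Angle of the spring arm on the holder's -y side: 0 = shut (rest), grows as it opens outward, up to 0.4 rad; it springs back by itself.
- eggcup_center (a point): White ceramic egg cup, 65 mm high, loose, about 90 g; the point is its centre, 32.5 mm above the underside of its foot. Round bowl 49 mm across from 38 to 65 mm above the foot (grasp it there), narrow stem below, foot 48 mm across. z up; its yaw means nothing. It starts standing in the holder, between the jaws and the back stop.
- mat: Round cork mat fixed on the shelf, 120 mm across; origin at its centre on the shelf surface, its top 5 mm above that.
- clamp_jar: Bystander: glass jar with hinged clamp lid, 90 mm across (wire clasp to 112 mm), 138 mm high; origin under its centre.
- katori: Bystander: small steel bowl, 84 mm across, 36 mm high; origin under its centre.
- tumbler: Bystander: steel tumbler, 68 mm across, 90 mm high; origin under its centre.
- sieve: Bystander: pink plastic sieve, bowl 150 mm across and 45 mm high with a flat handle reaching 172 mm along its +x; origin under the bowl's centre.
- salt_jar: Bystander: small white ceramic jar with wooden cap, 60 mm across, 100 mm high; origin under its centre.
- mortar: Bystander: marble mortar bowl, 100 mm across, 70 mm high; origin under its centre.
Things that resemble listed ones, but are neither listed nor needed, are in the scene too. Leave any green or turquoise look-alike of the dabba alone. There is more than one size of the mat; the job needs the smaller.

How it is judged:
By the outcome, as a careful person would: the job done as asked, in the order asked, and still so for the second after the job is handed in, with the robot touching nothing.
It also fails if it takes over 67 s, if anything falls off the work surface, if the arm or the gripper's body presses on something with over 40 N, if the wrist force passes 120 N, or if a joint passes its speed limit or range.

## Working session

There is one attempt and no reset: what is moved stays moved. The work goes in short steps, Python scripts to look and compute and a tool call to move; the robot and the scene stay as the last step left them, time stands still between calls to the robot, and variables do not carry over. Pictures are saved under pics/ and viewed, and the job is handed in when it is done.

Besides the shell and the picture viewer there is one more tool, called after ">>>" as a command line: name --argument value ..., lists and objects as JSON in quotes. apply_moves: Moves the arm, as the interface text tells. Its arguments: {"type":"object","properties":{"motion":{"type":"array","items":{"type":"object","properties":{"travel":{"type":"array","items":{"type":"number"}},"roll":{"type":"number"}}}},"grip":{"type":"number"},"newtons":{"type":"number"}},"required":["motion"]}

```bash
mkdir -p pics
cat > h.py <<'E'
import numpy as np, cv2
from workcell import telemetry, imaging, order, r
def snap(n,tag):
    c=imaging.read_camera(n); cv2.imwrite(f'pics/{tag}.png',c['frame']); np.savez(f'{tag}.npz',**c); return c
def ld(tag): return dict(np.load(f'{tag}.npz'))
def world(c,u,v,z=None,w=0):
    ray=np.linalg.inv(c['mtx'])@np.array([u,v,1.0]); C=-c['R'].T@c['t']
    if z is None:
        d=c['depth'][int(v),int(u)]; return c['R'].T@(ray*d-c['t'])
    d=c['R'].T@ray; return C+d*(z-C[2])/d[2]
def cloud(c):
    h,w=c['depth'].shape; u,v=np.meshgrid(np.arange(w),np.arange(h))
    p=np.stack([u,v,np.ones_like(u)],-1)@np.linalg.inv(c['mtx']).T*c['depth'][...,None]
    return (p-c['t'])@c['R']
E
python3 - <<'E'
from h import *
for n in ['scene','side','wrist']:
    c=snap(n,n+'0'); print(n,-c['R'].T@c['t'])
print(telemetry.get_state())
E
```

```text
scene [1.20713469 0.61201629 0.91526738]
side [0.09056356 0.93494597 1.10621332]
wrist [0.57415763 0.07299515 0.37355118]
{'t': 0.15, 'joint_pos': array([-1.39595643e-01,  3.13837483e-01,  4.52436924e-02,  1.30358648e+00,
       -5.11444430e-06,  1.43119074e+00]), 'qvel': array([ 0.00074626, -0.00142867,  0.00444419,  0.00026689, -0.00038677,
        0.00044675]), 'effort': array([ 1.76330479e-03, -4.81067133e+01,  2.98815805e+01,  1.39078675e-02,
       -1.10673584e-04, -5.56924022e-05]), 'eef_pos': array([5.74625027e-01, 4.40134682e-05, 2.30609786e-01]), 'ee_rot': array([-1.57060855e+00,  1.06909518e-03,  1.08471715e-03]), 'contact_force': array([-0.88183953,  0.47104341,  0.16185142]), 'moment': array([0.01162708, 0.0007316 , 0.03342502]), 'finger_gap': 0.08527406763321208}
```

View pics/scene0.png

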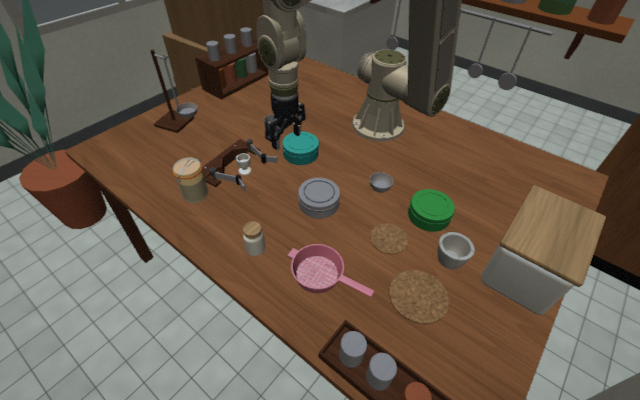

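View pics/side0.png

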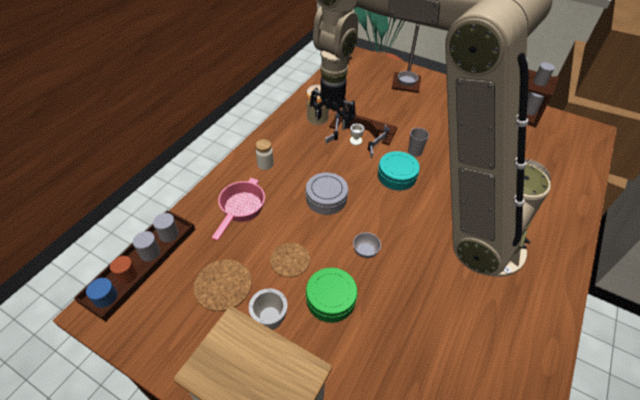

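View pics/wrist0.png

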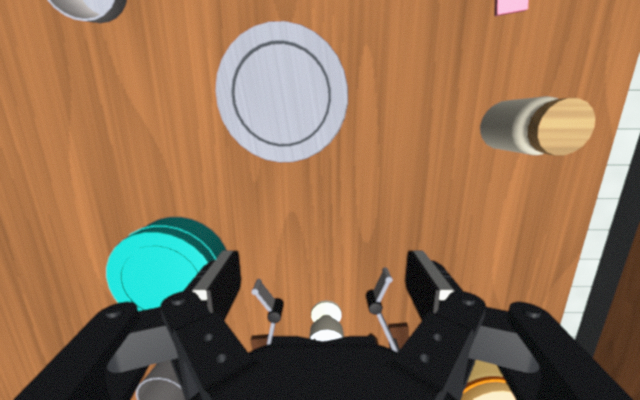

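The scene view shows the plain steel dabba at (319,195), the egg cup at (244,163) between the jaws and the small mat at (389,238). The turquoise and green tins are decoys. Next I'll measure these.

Run:
```python
from h import *
s=ld('scene0'); d=ld('side0'); w=ld('wrist0')
def crop(c,x0,y0,x1,y1,k,n): cv2.imwrite(f'pics/{n}.png',cv2.resize(c['frame'][y0:y1,x0:x1],None,fx=k,fy=k,interpolation=cv2.INTER_CUBIC))
crop(s,190,120,320,220,6,'c1'); crop(d,300,80,440,180,5,'c2')
for n,c in (('s',s),('d',d),('w',w)):
    P=cloud(c); ok=c['depth']>0
    f=c['frame'].astype(int)
    print(n)
    # tin top: z 0.05-0.066 grey
    def circ(mask,name):
        m=mask.astype(np.uint8); k,l,st,ce=cv2.connectedComponentsWithStats(m)
        for i in np.argsort(-st[1:,4])[:4]+1:
            q=P[l==i]; 
            if len(q)<40: continue
            (cx,cy),rr=cv2.minEnclosingCircle(q[:,:2].astype(np.float32)); print(name,len(q),ce[i].round(0),'c',round(cx,4),round(cy,4),'r',round(rr,4),'z',q[:,2].mean().round(4))
    z=P[...,2]; inr=ok&(P[...,0]>0.2)&(P[...,0]<1)&(abs(P[...,1])<0.7)
    circ(inr&(z>.054)&(z<.066),'z60')
    circ(inr&(z>.003)&(z<.008),'z5')
    circ(inr&(z>.036)&(z<.053),'z45')
```

```text
s
z60 1083 [433. 205.] c 0.3354 0.4143 r 0.0728 z 0.0596
z60 994 [319. 192.] c 0.5306 0.0973 r 0.0717 z 0.0596
z60 638 [301. 143.] c 0.3665 -0.1237 r 0.0725 z 0.0596
z60 251 [417. 392.] c 0.88 0.6504 r 0.0285 z 0.0645
z5 2012 [419. 296.] c 0.6241 0.5305 r 0.0855 z 0.006
z5 1400 [370. 371.] c 0.8751 0.5304 r 0.1126 z 0.0056
z5 746 [317. 271.] c 0.7497 0.2676 r 0.0619 z 0.0047
z5 741 [389. 238.] c 0.5054 0.3617 r 0.0694 z 0.005
z45 706 [331. 271.] c 0.7433 0.3076 r 0.1322 z 0.0433
z45 209 [229. 154.] c 0.585 -0.2704 r 0.0761 z 0.0464
z45 168 [428. 218.] c 0.3397 0.4161 r 0.0709 z 0.0444
z45 153 [318. 206.] c 0.5312 0.098 r 0.0714 z 0.0444
d
z60 1860 [331. 290.] c 0.3349 0.4123 r 0.072 z 0.0615
z60 1020 [326. 188.] c 0.5312 0.0932 r 0.0726 z 0.0621
z60 860 [399. 165.] c 0.3644 -0.1271 r 0.0727 z 0.0622
z60 95 [265. 297.] c 0.4585 0.5394 r 0.0384 z 0.0599
z5 4679 [311. 156.] c 0.603 -0.2121 r 0.5094 z 0.0049
z5 2768 [397. 106.] c 0.5547 -0.5411 r 0.3303 z 0.0051
z5 1183 [423. 186.] c 0.2518 -0.1348 r 0.244 z 0.0048
z5 934 [292. 258.] c 0.4958 0.3443 r 0.0959 z 0.0056
z45 584 [235. 205.] c 0.7461 0.3049 r 0.1322 z 0.0452
z45 145 [330. 311.] c 0.3265 0.4319 r 0.0667 z 0.0452
z45 137 [326. 203.] c 0.522 0.1076 r 0.0679 z 0.0448
z45 134 [397. 178.] c 0.3665 -0.125 r 0.0713 z 0.045
w
z60 14543 [281.  91.] c 0.53 0.0957 r 0.07 z 0.0605
z60 5678 [152. 267.] c 0.365 -0.1239 r 0.0697 z 0.0605
z60 367 [513. 124.] c 0.7933 0.0653 r 0.0287 z 0.0601
z60 294 [166. 389.] c 0.3501 -0.2957 r 0.0256 z 0.0605
z5 173 [326. 309.] c 0.5778 -0.2189 r 0.0234 z 0.006
z5 133 [87.  8.] c 0.3059 0.1943 r 0.0125 z 0.0053
z5 90 [205. 229.] c 0.4016 -0.0836 r 0.041 z 0.006
z5 49 [397. 325.] c 0.6909 -0.2393 r 0.015 z 0.0058
z45 602 [183. 237.] c 0.3782 -0.0867 r 0.0574 z 0.0449
z45 536 [381. 308.] c 0.6709 -0.1928 r 0.0649 z 0.0435
z45 464 [504. 124.] c 0.7974 0.0657 r 0.0296 z 0.0447
z45 457 [509.   6.] c 0.7641 0.1835 r 0.0167 z 0.0447
```

```bash
ls pics
```

```text
c1.png
c2.png
scene0.png
side0.png
wrist0.png
```

View pics/c1.png

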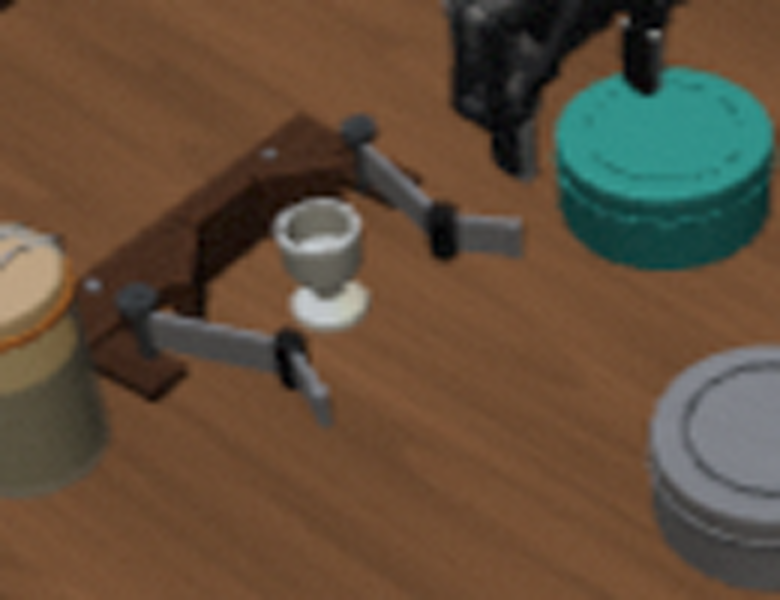

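View pics/c2.png

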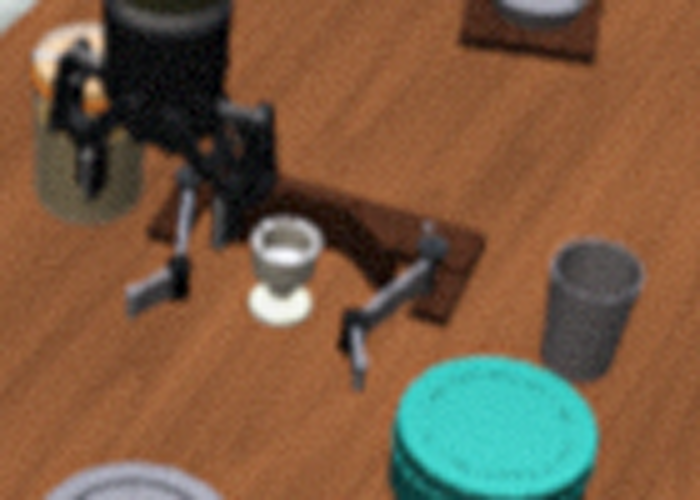

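Run:
```python
from h import *
s=ld('scene0'); d=ld('side0'); w=ld('wrist0')
def crop(c,x0,y0,x1,y1,k,n): cv2.imwrite(f'pics/{n}.png',cv2.resize(c['frame'][y0:y1,x0:x1],None,fx=k,fy=k,interpolation=cv2.INTER_CUBIC))
crop(w,230,250,420,345,4,'c3')
for nm,c,u,v in [('noseA',s,263.8,154.5),('noseB',s,238.3,176.2),('pivA',s,249.7,141.3),('pivB',s,212.8,169.5),('lipA',s,276.8,157),('lipB',s,244.3,184.5),
 ('noseB',d,336,132.6),('noseA',d,370.4,144.4),('pivB',d,337.6,116),('pivA',d,386.4,128)]:
    print(nm,world(c,u,v,.047)[:2].round(4), world(c,u,v).round(4))
# eggcup: rim white points
for n,c,b in (('s',s,(234,152,252,178)),('d',d,(346,120,368,148)),('w',w,(305,295,345,345))):
    P=cloud(c)[b[1]:b[3],b[0]:b[2]].reshape(-1,3); q=P[(P[:,2]>.055)&(P[:,2]<.075)]
    (x,y),r0=cv2.minEnclosingCircle(q[:,:2].astype(np.float32)); print(n,len(q),x,y,r0)
    q=P[(P[:,2]>.055)&(P[:,2]<.075)]; print(q[:,:2].min(0),q[:,:2].max(0))
```

```text
noseA [ 0.5043 -0.1881] [ 0.5044 -0.1879  0.0472]
noseB [ 0.6464 -0.1721] [ 0.6463 -0.1723  0.0468]
pivA [ 0.4827 -0.286 ] [ 0.4915 -0.2751  0.0575]
pivB [ 0.681 -0.267] [ 0.6875 -0.2561  0.0577]
lipA [ 0.4834 -0.1413] [ 0.4816 -0.1432  0.0448]
lipB [ 0.6616 -0.1256] [ 0.6589 -0.1292  0.0427]
noseB [ 0.6425 -0.1781] [ 0.6399 -0.1728  0.0521]
noseA [ 0.5024 -0.1858] [ 0.5033 -0.1885  0.0445]
pivB [ 0.6849 -0.2689] [ 0.68   -0.259   0.0557]
pivA [ 0.4901 -0.3022] [ 0.4847 -0.2854  0.0613]
s 80 0.578302264213562 -0.21712525188922882 0.027042267844080925
[ 0.55452435 -0.24375916] [ 0.60431821 -0.19225653]
d 91 0.5752394199371338 -0.24417461454868317 0.05289604514837265
[ 0.55335843 -0.29680066] [ 0.6044784  -0.19154858]
w 252 0.5778741836547852 -0.21337026357650757 0.02345665544271469
[ 0.55451845 -0.21396925] [ 0.6012299  -0.19522918]
```

View pics/c3.png

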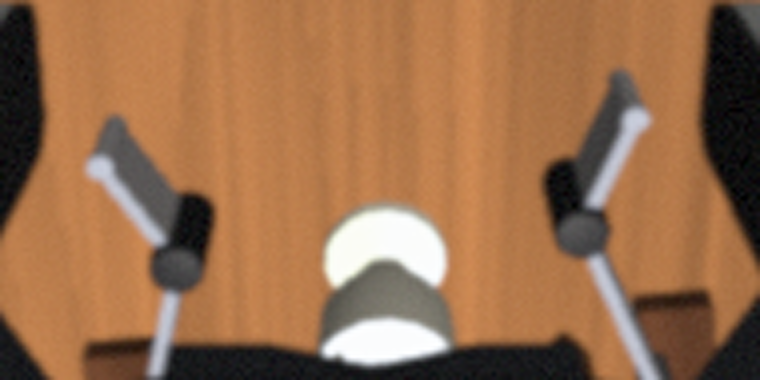

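Run:
```python
from h import *
s=ld('scene0'); d=ld('side0'); w=ld('wrist0')
N={}
for nm,u,v in [('noseA',274.5,317),('noseB',375.5,308),('lipA',255,292),('lipB',388.75,280)]:
    p=world(w,u,v,.047); N[nm]=p; print(nm,p[:2].round(4),world(w,u,v).round(4))
def pose(A,B,off):
    A=A[:2];B=B[:2];t=(B-A)/np.linalg.norm(B-A); n=np.array([t[1],-t[0]]); return (A+B)/2+off*n, np.degrees(np.arctan2(t[1],t[0])), np.linalg.norm(B-A)
print(pose(N['noseA'],N['noseB'],.041),pose(N['lipA'],N['lipB'],.082))
P=world
print('scene',pose(P(s,263.8,154.5,.047),P(s,238.3,176.2,.047),.041),pose(P(s,249.7,141.3,.058),P(s,212.8,169.5,.058),-.05),pose(P(s,276.8,157,.046),P(s,244.3,184.0,.046),.082))
print('side',pose(P(d,370.4,144.4,.047),P(d,336,132.6,.047),.041),pose(P(d,386.4,128,.058),P(d,337.6,116,.058),-.05))
# mat by colour
for c,b in ((s,(365,218,412,258)),(d,(265,238,315,280))):
    f=c['frame'][b[1]:b[3],b[0]:b[2]]; hsv=cv2.cvtColor(f,cv2.COLOR_BGR2HSV)
    cv2.imwrite('pics/m%d.png'%b[0],cv2.resize(f,None,fx=10,fy=10))
# bystanders
for c,(u,v) in ((s,(188,165)),(d,(418,133)),(w,(565,125))): print(world(c,u,v).round(3))
```

```text
noseA [ 0.5066 -0.1905] [ 0.5065 -0.1906  0.0468]
noseB [ 0.6456 -0.1756] [ 0.6455 -0.175   0.0478]
lipA [ 0.4823 -0.1505] [ 0.4811 -0.1535  0.0427]
lipB [ 0.6608 -0.132 ] [ 0.6617 -0.1341  0.0436]
(array([ 0.58045463, -0.22381582]), np.float64(6.082523005292707), np.float64(0.13984913398359894)) (array([ 0.58004994, -0.22281634]), np.float64(5.918884757199867), np.float64(0.1794662077865345))
scene (array([ 0.57991652, -0.22085191]), np.float64(6.416793800460657), np.float64(0.14302932774264113)) (array([ 0.58498972, -0.21546511]), np.float64(5.476525275910222), np.float64(0.19666222698477295)) (array([ 0.5773736, -0.2169587]), np.float64(4.515486534117662), np.float64(0.17721923249968727))
side (array([ 0.57468242, -0.22290862]), np.float64(3.125259003966935), np.float64(0.14038305202582804)) (array([ 0.57390266, -0.22355723]), np.float64(9.70658410793407), np.float64(0.19552211198984668))
[ 0.772 -0.255  0.135]
[ 0.37  -0.315  0.066]
[0.8   0.067 0.101]
```

View pics/m365.png

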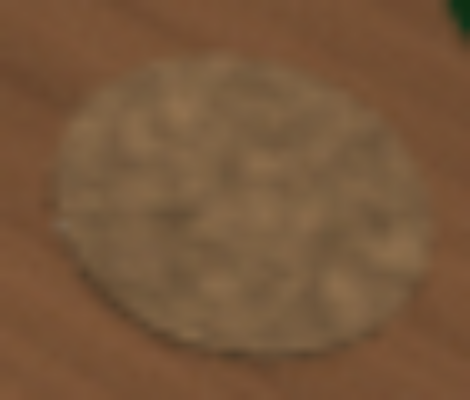

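View pics/m265.png

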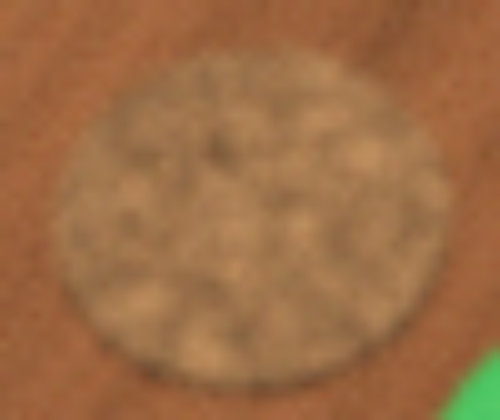

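Run:
```python
from h import *
s=ld('scene0'); d=ld('side0')
print(world(s,389.7,238.1,.005),world(d,290.2,259.6,.005))
```

```text
[0.50681894 0.36645569 0.005     ] [0.50305103 0.36122606 0.005     ]
```

>>> apply_moves --motion '[{"travel": [0, -4.4, -1], "roll": 0}, {"travel": [0, -4.5, -1], "roll": 0}, {"travel": [0, -4.5, -1], "roll": 3}, {"travel": [0, -4.5, -1], "roll": 3}, {"travel": [0.3, -4.0, -1], "roll": 0}]' --grip 8.5

```text
t: 0.65
eef_pos: [0.5774, -0.221, 0.1806]
ee_rot: [-1.569, -0.082, 0.083]
contact_force: [0.9, 0.4, 0.1]
finger_gap: 0.085
```

Run:
```python
from h import *
c=snap('wrist','wrist1'); snap('side','side1'); print(telemetry.get_state()['eef_pos'])
```

```text
[ 0.57713135 -0.22371884  0.17882472]
```

View pics/wrist1.png

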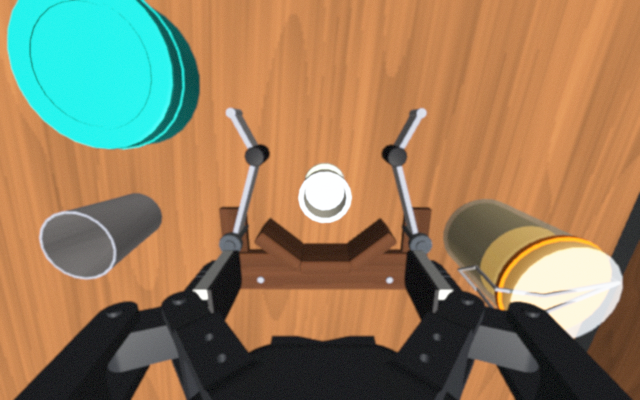

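View pics/side1.png

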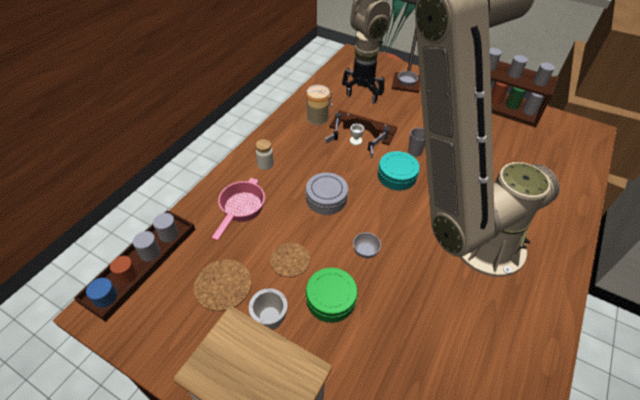

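The wrist view is clean: noses at (256,155) and (395,155), lip ends at (232,113) and (420,113), cup rim centred near (325,197). The tool is square to the holder.

Run:
```python
from h import *
w=ld('wrist1')
def pose(A,B,off):
    A=A[:2];B=B[:2];t=(B-A)/np.linalg.norm(B-A); n=np.array([t[1],-t[0]]); return ((A+B)/2+off*n).round(4), np.degrees(np.arctan2(t[1],t[0])).round(2), np.linalg.norm(B-A).round(4)
P=world
print(pose(P(w,256,155,.048),P(w,395,155,.048),.041),pose(P(w,230,243,.057),P(w,421,243,.057),-.05),pose(P(w,232,113,.047),P(w,420,113,.047),.082))
print(world(w,230,243),world(w,256,155))
Q=cloud(w)[170:230,290:360].reshape(-1,3); q=Q[(Q[:,2]>.061)&(Q[:,2]<.07)]
print(cv2.minEnclosingCircle(q[:,:2].astype(np.float32)),cv2.fitEllipse(q[:,:2].astype(np.float32)),len(q),q[:,2].max())
R=w['R'];t=w['t'];C=-R.T@t; print('cam',C)
```

```text
(array([ 0.5795, -0.223 ]), np.float64(6.01), np.float64(0.1358)) (array([ 0.5795, -0.2215]), np.float64(6.02), np.float64(0.1982)) (array([ 0.5801, -0.2248]), np.float64(6.0), np.float64(0.1767))
[ 0.48673773 -0.28087632  0.05859423] [ 0.50779008 -0.18925489  0.04818994]
((0.5781935453414917, -0.22036156058311462), 0.025071343407034874) ((0.5781369805335999, -0.21997778117656708), (0.045609354972839355, 0.04568716138601303), 56.22112274169922) 712 0.06783510654093075
cam [ 0.56920683 -0.14843327  0.32370671]
```

>>> apply_moves --motion '[{"travel": [0.1, 0.35, -3.0]}, {"travel": [0, 0, -3.5]}, {"travel": [0, 0, -3.0]}, {"travel": [0, 0, -2.5]}, {"travel": [0, 0, 0]}]'

```text
schema error: expected keys travel, roll
```

>>> apply_moves --motion '[{"travel": [0.1, 0.35, -3.0], "roll": 0}, {"travel": [0, 0, -3.5], "roll": 0}, {"travel": [0, 0, -3.0], "roll": 0}, {"travel": [0, 0, -2.5], "roll": 0}, {"travel": [0, 0, 0], "roll": 0}]'

```text
t: 1.25
eef_pos: [0.576, -0.2132, 0.0573]
ee_rot: [-1.565, -0.077, 0.088]
contact_force: [-0.7, -0.2, -0.9]
finger_gap: 0.0852
```

>>> apply_moves --motion '[{"travel": [0, 0, 0], "roll": 0}, {"travel": [0, 0, 0], "roll": 0}, {"travel": [0, 0, 0], "roll": 0}]'

```text
t: 1.55
eef_pos: [0.5803, -0.216, 0.0633]
ee_rot: [-1.571, -0.085, 0.08]
contact_force: [-0.5, 0.3, -0.0]
finger_gap: 0.0847
```

>>> apply_moves --motion '[{"travel": [-0.2, -0.4, -1.0], "roll": 0}, {"travel": [0, 0, -1.2], "roll": 0}, {"travel": [0, 0, -0.9], "roll": 0}, {"travel": [0, 0, 0], "roll": 0}, {"travel": [0, 0, 0], "roll": 0}]'

```text
t: 2.05
eef_pos: [0.5765, -0.2193, 0.0295]
ee_rot: [-1.568, -0.081, 0.083]
contact_force: [-0.1, 0.1, 0.3]
finger_gap: 0.0849
```

Run:
```python
from h import *
s=telemetry.get_state(); print(s['eef_pos'],s['ee_rot'],s['contact_force'])
d=snap('side','side2'); s=snap('scene','scene2'); snap('wrist','wrist2')
a=d['frame'][70:170,310:430]; b=s['frame'][110:210,190:310]
cv2.imwrite('pics/c4.png',np.hstack([cv2.resize(x,(390,400),interpolation=cv2.INTER_CUBIC) for x in (a,b)]))
```

```text
[ 0.57653432 -0.21927533  0.02954587] [-1.56844577 -0.08123432  0.08313008] [-0.10582763  0.13139779  0.25232639]
```

View pics/c4.png

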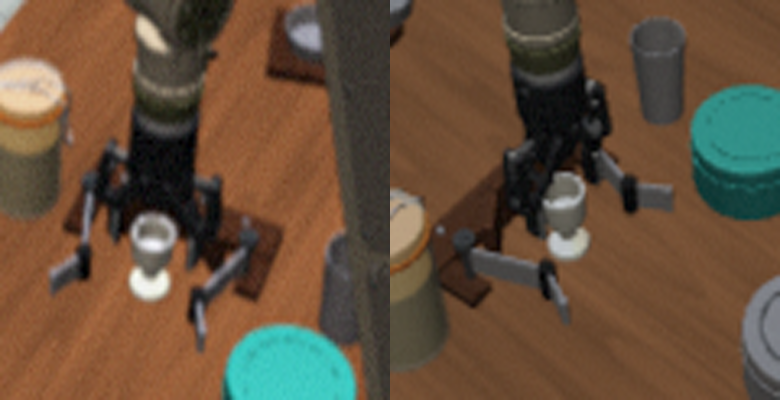

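View pics/wrist2.png

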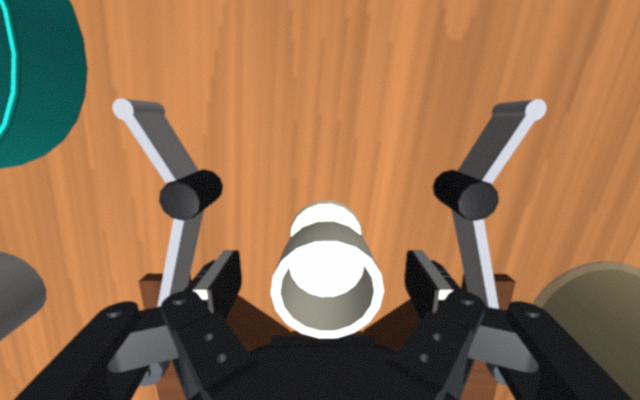

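The cup sits centred between the fingers (u about 327, fingers about 323), and they clear both arms. Closing gently.

>>> apply_moves --motion '[{"travel": [0.1, 0, 0], "roll": 0}, {"travel": [0, 0, 0], "roll": 0}, {"travel": [0, 0, 0], "roll": 0}, {"travel": [0, 0, 0], "roll": 0}, {"travel": [0, 0, 0], "roll": 0}]' --grip 4.3 --newtons 25

```text
t: 2.7
eef_pos: [0.5784, -0.2197, 0.0308]
ee_rot: [-1.57, -0.083, 0.082]
contact_force: [-0.4, 0.2, 3.0]
finger_gap: 0.0482
```

>>> apply_moves --motion '[{"travel": [0, 0, 0], "roll": 0}, {"travel": [0, 0, 0.5], "roll": 0}, {"travel": [0, 0, 0.5], "roll": 0}, {"travel": [0, 0, 0], "roll": 0}]'

```text
t: 3.1
eef_pos: [0.5783, -0.2197, 0.041]
ee_rot: [-1.57, -0.083, 0.082]
contact_force: [0.9, -0.1, -0.6]
finger_gap: 0.0485
```

Run:
```python
from h import *
s=telemetry.get_state(); print(s['eef_pos'],s['contact_force'],s['finger_gap'])
snap('wrist','wrist3')
```

```text
[ 0.57833967 -0.21968039  0.04099937] [ 0.89178555 -0.12129037 -0.63853318] 0.04846756588338322
```

View pics/wrist3.png

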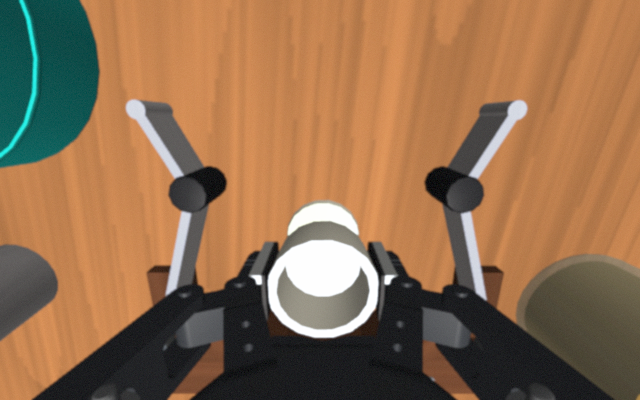

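Cup is held (4.85 cm gap, about 0.6–0.9 N of weight). Lift and carry.

>>> apply_moves --motion '[{"travel": [0, 0, 2], "roll": 0}, {"travel": [0, 0, 3], "roll": 0}, {"travel": [0, 0, 3], "roll": 0}, {"travel": [0, 0, 3], "roll": 0}, {"travel": [-0.2, 1.5, 1], "roll": 0}]'

```text
t: 3.65
eef_pos: [0.5778, -0.2063, 0.1635]
ee_rot: [-1.573, -0.085, 0.077]
contact_force: [0.7, -0.2, -1.2]
finger_gap: 0.0483
```

>>> apply_moves --motion '[{"travel": [-0.4, 3, 0], "roll": 0}, {"travel": [-0.5, 4, 0], "roll": 0}, {"travel": [-0.5, 4, 0], "roll": 0}, {"travel": [-0.5, 4, 0], "roll": 0}, {"travel": [-0.5, 4, 0], "roll": 0}]'

```text
t: 4.15
eef_pos: [0.5504, -0.012, 0.159]
ee_rot: [-1.568, -0.081, 0.084]
contact_force: [0.8, 0.6, -0.5]
finger_gap: 0.0484
```

>>> apply_moves --motion '[{"travel": [-0.5, 4, 0], "roll": 0}, {"travel": [-0.5, 4, 0], "roll": 0}, {"travel": [-0.5, 4, 0], "roll": 0}, {"travel": [-0.5, 4, 0], "roll": 0}, {"travel": [-0.5, 4, 0], "roll": 0}]'

```text
t: 4.65
eef_pos: [0.5251, 0.1877, 0.1591]
ee_rot: [-1.569, -0.081, 0.084]
contact_force: [0.7, -0.3, -1.7]
finger_gap: 0.0483
```

>>> apply_moves --motion '[{"travel": [-0.5, 4, 0], "roll": 0}, {"travel": [-0.5, 4, 0], "roll": 0}, {"travel": [-0.5, 4, 0], "roll": 0}, {"travel": [-0.5, 3, 0], "roll": 0}, {"travel": [-0.2, 2, 0], "roll": 0}]'

```text
t: 5.15
eef_pos: [0.5025, 0.3581, 0.1588]
ee_rot: [-1.569, -0.083, 0.086]
contact_force: [-0.8, 0.0, -0.0]
finger_gap: 0.0483
```

>>> apply_moves --motion '[{"travel": [-0.2, 0.9, -1], "roll": 0}, {"travel": [0, 0, -2], "roll": 0}, {"travel": [0, 0, -1], "roll": 0}, {"travel": [0, 0, 0], "roll": 0}, {"travel": [0, 0, 0], "roll": 0}]'

```text
t: 5.65
eef_pos: [0.5027, 0.3637, 0.1199]
ee_rot: [-1.57, -0.081, 0.082]
contact_force: [0.1, 0.1, -0.7]
finger_gap: 0.0482
```

Run:
```python
from h import *
snap('wrist','wrist4');snap('scene','scene4');d=snap('side','side4')
s=telemetry.get_state(); print(s['eef_pos'],s['contact_force'],s['finger_gap'])
```

```text
[0.50376283 0.36432905 0.12127374] [-0.06840534 -0.65793838 -1.13543858] 0.048067026100205815
```

View pics/wrist4.png

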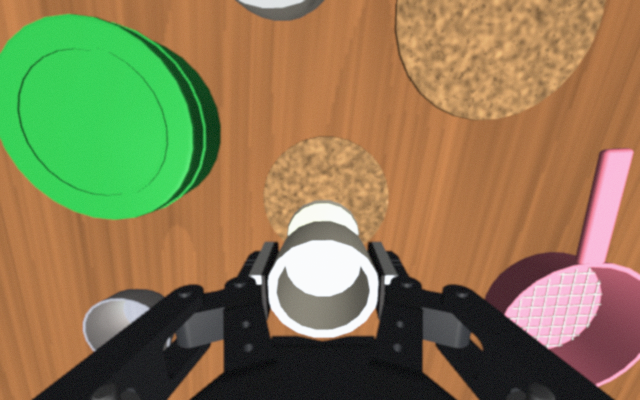

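View pics/side4.png

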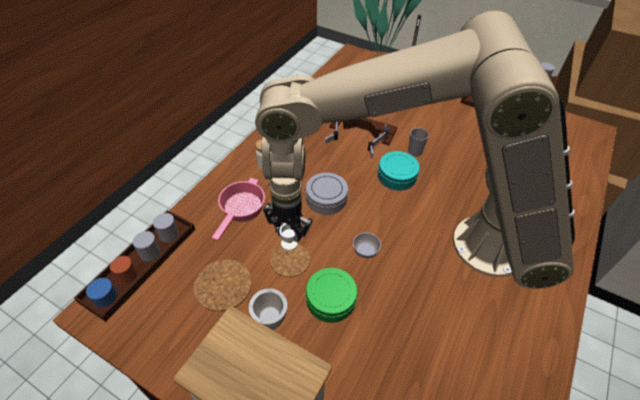

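Run:
```python
from h import *
w=ld('wrist4'); print(world(w,326.5,197,.005),world(w,264,197,.005),world(w,389,197,.005),world(w,326,135,.005))
for u,v in ((125,325),(165,325)): print(world(w,u,v).round(3))
s=ld('side0'); print(world(s,367,243).round(3))
```

```text
[0.50535076 0.36511388 0.005     ] [0.445993   0.35893458 0.005     ] [0.56466438 0.37128858 0.005     ] [0.49873868 0.42236862 0.005     ]
[0.3   0.197 0.006]
[0.453 0.371 0.192]
[0.331 0.187 0.004]
```

>>> apply_moves --motion '[{"travel": [0.2, 0.1, -2], "roll": 0}, {"travel": [0, 0, -2.5], "roll": 0}, {"travel": [0, 0, -2], "roll": 0}, {"travel": [0, 0, -1], "roll": 0}, {"travel": [0, 0, 0], "roll": 0}]'

```text
t: 6.3
eef_pos: [0.5044, 0.3649, 0.0443]
ee_rot: [-1.57, -0.08, 0.083]
contact_force: [-0.1, 0.0, -0.7]
finger_gap: 0.0486
```

>>> apply_moves --motion '[{"travel": [0, 0, -0.3], "roll": 0}, {"travel": [0, 0, -0.2], "roll": 0}, {"travel": [0, 0, 0], "roll": 0}, {"travel": [0, 0, 0], "roll": 0}]'

```text
t: 6.7
eef_pos: [0.5054, 0.3657, 0.041]
ee_rot: [-1.569, -0.083, 0.081]
contact_force: [-0.1, -0.0, -1.5]
finger_gap: 0.0481
```

>>> apply_moves --motion '[{"travel": [0, 0, -0.2], "roll": 0}, {"travel": [0, 0, -0.1], "roll": 0}, {"travel": [0, 0, 0], "roll": 0}]'

```text
t: 7.0
eef_pos: [0.5049, 0.3654, 0.0371]
ee_rot: [-1.569, -0.082, 0.082]
contact_force: [-0.5, -0.6, -1.5]
finger_gap: 0.0484
```

>>> apply_moves --motion '[{"travel": [0, 0, -0.1], "roll": 0}, {"travel": [0, 0, 0], "roll": 0}, {"travel": [0, 0, 0], "roll": 0}]'

```text
t: 7.3
eef_pos: [0.505, 0.3655, 0.0363]
ee_rot: [-1.569, -0.082, 0.082]
contact_force: [0.1, -1.1, -1.2]
finger_gap: 0.0485
```

>>> apply_moves --motion '[{"travel": [0, 0, -0.1], "roll": 0}, {"travel": [0, 0, 0], "roll": 0}, {"travel": [0, 0, 0], "roll": 0}]'

```text
t: 7.6
eef_pos: [0.5052, 0.3656, 0.0358]
ee_rot: [-1.569, -0.083, 0.082]
contact_force: [-0.7, 0.0, 2.3]
finger_gap: 0.048
```

Contact (+2.3 N). Opening slowly.

>>> apply_moves --motion '[{"travel": [0, 0, 0], "roll": 0}, {"travel": [0, 0, 0], "roll": 0}, {"travel": [0, 0, 0], "roll": 0}]' --grip 5.4

```text
t: 7.9
eef_pos: [0.505, 0.3655, 0.0352]
ee_rot: [-1.569, -0.082, 0.082]
contact_force: [-0.5, -0.5, -0.1]
finger_gap: 0.0544
```

>>> apply_moves --motion '[{"travel": [0, 0, 0], "roll": 0}, {"travel": [0, 0, 0], "roll": 0}, {"travel": [0, 0, 0], "roll": 0}, {"travel": [0, 0, 0], "roll": 0}]' --grip 8

```text
t: 8.3
eef_pos: [0.5051, 0.3655, 0.0353]
ee_rot: [-1.569, -0.082, 0.082]
contact_force: [-0.7, 1.2, 1.0]
finger_gap: 0.0798
```

>>> apply_moves --motion '[{"travel": [0, 0, 1], "roll": 0}, {"travel": [0, 0, 3], "roll": 0}, {"travel": [0, 0, 4], "roll": 0}, {"travel": [0, 0, 4], "roll": 0}, {"travel": [0, -1, 2], "roll": 0}]'

```text
t: 8.8
eef_pos: [0.5065, 0.357, 0.1803]
ee_rot: [-1.566, -0.088, 0.079]
contact_force: [0.0, 1.1, 0.4]
finger_gap: 0.0799
```

Run:
```python
from h import *
w=snap('wrist','wrist5')
s=telemetry.get_state(); print(s['eef_pos'],s['contact_force'],s['finger_gap'])
```

```text
[0.50747748 0.35573728 0.1828169 ] [ 0.66203573 -0.27256094  1.66378306] 0.08016627882165014
```

View pics/wrist5.png

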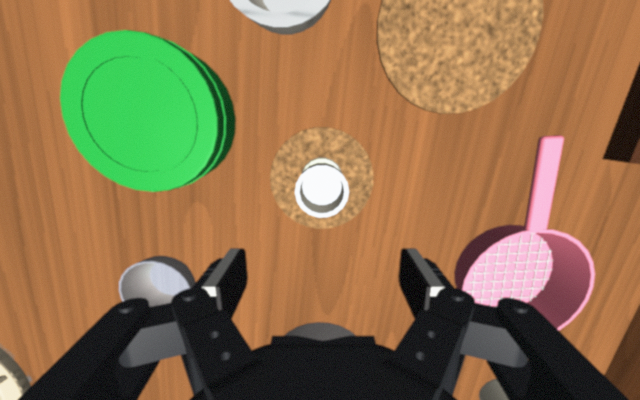

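The egg cup stands upright and centred on the small mat: rim at (322,188), mat centre about (322,178). The rim offset is perspective. Now I'll go behind the tin.

>>> apply_moves --motion '[{"travel": [0.2, -3, 0], "roll": 0}, {"travel": [0.3, -4, 0], "roll": 0}, {"travel": [0.3, -4, -1], "roll": 0}, {"travel": [0.3, -3, -2], "roll": 0}, {"travel": [0.1, -2, -2], "roll": 0}]' --grip 6

```text
t: 9.35
eef_pos: [0.5176, 0.1935, 0.1257]
ee_rot: [-1.569, -0.082, 0.079]
contact_force: [0.4, 1.2, -1.1]
finger_gap: 0.0599
```

>>> apply_moves --motion '[{"travel": [0, 0, -2], "roll": 0}, {"travel": [0, 0, -1], "roll": 0}, {"travel": [0, 0, 0], "roll": 0}, {"travel": [0, 0, 0], "roll": 0}]'

```text
t: 9.75
eef_pos: [0.5173, 0.196, 0.0959]
ee_rot: [-1.569, -0.083, 0.082]
contact_force: [-0.1, 0.7, -0.8]
finger_gap: 0.06
```

Run:
```python
from h import *
d=snap('side','side6');s=snap('scene','scene6')
s=telemetry.get_state(); print(s['eef_pos'],s['ee_rot'],s['contact_force'],s['finger_gap'])
P=cloud(d); z=P[...,2]; m=((d['depth']>0)&(z>.054)&(z<.068)).astype(np.uint8)
k,l,st,ce=cv2.connectedComponentsWithStats(m)
i=l[188,326]; print(i,ce[i],st[i],cv2.minEnclosingCircle(P[l==i][:,:2].astype(np.float32)))
```

```text
[0.51779308 0.19624624 0.0964458 ] [-1.56884453 -0.0845486   0.0814655 ] [0.15432101 0.37188399 0.00783793] 0.05997500893139489
0 [319.97935769 199.22586738] [     0      0    640    400 250408] ((0.8556584715843201, -0.5805939435958862), 1.7819087505340576)
```

View pics/scene6.png

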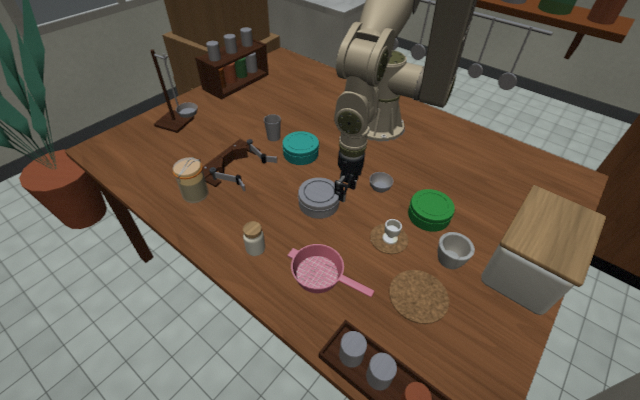

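>>> apply_moves --motion '[{"travel": [0.2, 0.2, -2], "roll": 0}, {"travel": [0, 0, -2.5], "roll": 0}, {"travel": [0, 0, -2], "roll": 0}, {"travel": [0, 0, -1.3], "roll": 0}, {"travel": [0, 0, -0.3], "roll": 0}]'

```text
t: 10.35
eef_pos: [0.5184, 0.1976, 0.0135]
ee_rot: [-1.57, -0.082, 0.084]
contact_force: [0.4, -0.5, 0.2]
finger_gap: 0.0603
```

>>> apply_moves --motion '[{"travel": [0, 0, 0], "roll": 0}, {"travel": [0, 0, 0], "roll": 0}]'

```text
t: 10.55
eef_pos: [0.5199, 0.1978, 0.0154]
ee_rot: [-1.569, -0.084, 0.081]
contact_force: [0.6, -0.2, 0.2]
finger_gap: 0.0601
```

Run:
```python
from h import *
d=snap('side','side7');s=snap('scene','scene7')
print(telemetry.get_state()['eef_pos'])
a=d['frame'][140:260,260:404]; b=s['frame'][130:250,260:404]
cv2.imwrite('pics/c7.png',np.hstack([cv2.resize(x,(390,325),interpolation=cv2.INTER_CUBIC) for x in (a,b)]))
```

```text
[0.52000421 0.19772815 0.01544714]
```

View pics/c7.png

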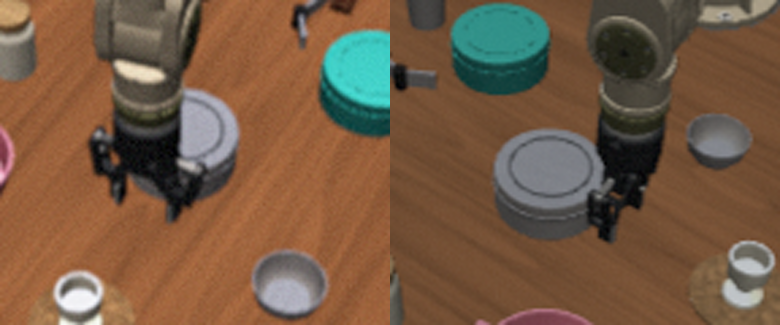

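Fingers are behind the tin, clear of it and just above the shelf. Start the cradle push.

>>> apply_moves --motion '[{"travel": [0.1, -1, 0], "roll": 0}, {"travel": [0.1, -0.8, 0], "roll": 0}, {"travel": [0.1, -0.6, 0], "roll": 0}, {"travel": [0.1, -0.6, 0], "roll": 0}, {"travel": [0.1, -0.8, 0], "roll": 0}]'

```text
t: 11.15
eef_pos: [0.5242, 0.1596, 0.0145]
ee_rot: [-1.568, -0.083, 0.082]
contact_force: [-0.4, 3.5, 0.6]
finger_gap: 0.0598
```

>>> apply_moves --motion '[{"travel": [0.2, -1, 0], "roll": 0}, {"travel": [0.2, -1.2, 0], "roll": 0}, {"travel": [0.2, -1.2, 0], "roll": 0}, {"travel": [0.2, -1.2, 0], "roll": 0}, {"travel": [0.2, -1.0, 0], "roll": 0}]'

```text
t: 11.65
eef_pos: [0.5342, 0.1023, 0.0144]
ee_rot: [-1.569, -0.082, 0.082]
contact_force: [-0.7, 4.9, 2.9]
finger_gap: 0.0604
```

```bash
cat >> h.py <<'E'
def tin(tag):
    c=snap('scene',tag); P=cloud(c); z=P[...,2]; f=c['frame'].astype(int)
    sat=f.max(2)-f.min(2)
    m=((c['depth']>0)&(z>.054)&(z<.066)&(sat<30)&(abs(P[...,0]-.56)<.14)&(P[...,1]<.2)&(P[...,1]>-.32)).astype(np.uint8)
    k,l,st,ce=cv2.connectedComponentsWithStats(m); i=1+np.argmax(st[1:,4])
    q=P[l==i][:,:2]; (x,y),R=cv2.minEnclosingCircle(q.astype(np.float32))
    S=np.array([.5796,-.2228]); n=np.array([.1045,-.9945]); t=np.array([.9945,.1045])
    e=telemetry.get_state(); g=e['eef_pos'][:2]
    x,y=x,y-0.0015
    for nm,p in (('tin',np.array([x,y])),('tcp',g)): print(nm,p.round(4),'along',((p-S)@n).round(4),'lat',((p-S)@t).round(4))
    print('R',R,st[i],e['eef_pos'][2],e['contact_force'].round(1),e['t'])
E
python3 - <<'E'
from h import *
tin('scene8')
E
```

```text
tin [0.5451 0.0264] along -0.2514 lat -0.0083
tcp [0.5347 0.1008] along -0.3265 lat -0.0109
R 0.07109620422124863 [282 171  30  30 676] 0.014369305781474759 [ 0.5 -0.6  0.4] 11.7
```

View pics/scene8.png

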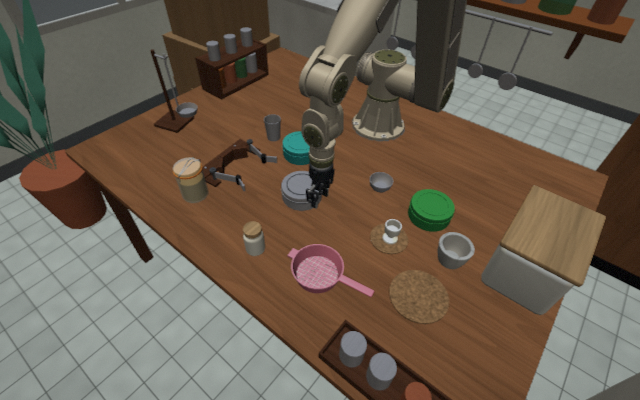

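>>> apply_moves --motion '[{"travel": [0.25, -1, 0], "roll": 0}, {"travel": [0.25, -1.2, 0], "roll": 0}, {"travel": [0.25, -1.2, 0], "roll": 0}, {"travel": [0.25, -1.2, 0], "roll": 0}, {"travel": [0.25, -1.2, 0], "roll": 0}]'

```text
t: 12.2
eef_pos: [0.5466, 0.0445, 0.0143]
ee_rot: [-1.569, -0.082, 0.082]
contact_force: [-0.4, 4.5, 1.8]
finger_gap: 0.0599
```

>>> apply_moves --motion '[{"travel": [0.25, -1.2, 0], "roll": 0}, {"travel": [0.25, -1.2, 0], "roll": 0}, {"travel": [0.2, -1.2, 0], "roll": 0}, {"travel": [0.2, -1.2, 0], "roll": 0}, {"travel": [0.2, -1.0, 0], "roll": 0}]'

```text
t: 12.7
eef_pos: [0.5576, -0.0137, 0.0143]
ee_rot: [-1.569, -0.082, 0.082]
contact_force: [-1.2, 4.5, 1.9]
finger_gap: 0.0598
```

Run:
```python
from h import *
tin('scene9'); snap('side','side9'); 
f=cv2.imread('pics/side9.png')[80:220,290:450]; g=cv2.imread('pics/scene9.png')[110:250,180:340]
cv2.imwrite('pics/c9.png',np.hstack([cv2.resize(x,(395,346),interpolation=cv2.INTER_CUBIC) for x in (f,g)]))
```

```text
tin [ 0.5713 -0.0949] along -0.1281 lat 0.0051
tcp [ 0.5582 -0.0153] along -0.2086 lat 0.0004
R 0.07140564918518066 [253 160  27  28 551] 0.014313728088088971 [ 0.5 -1.  -0.6] 12.75
```

View pics/c9.png

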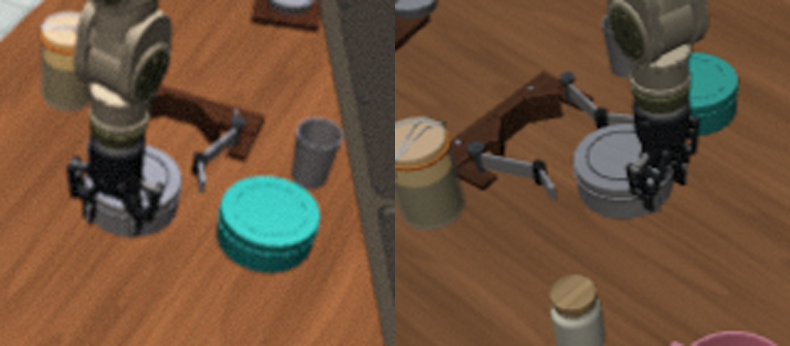

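>>> apply_moves --motion '[{"travel": [0.1, -0.8, 0], "roll": 0}, {"travel": [0.1, -1, 0], "roll": 0}, {"travel": [0.1, -1, 0], "roll": 0}, {"travel": [0.1, -1, 0], "roll": 0}, {"travel": [0.1, -0.8, 0], "roll": 0}]'

```text
t: 13.3
eef_pos: [0.5625, -0.0595, 0.0142]
ee_rot: [-1.569, -0.082, 0.082]
contact_force: [-0.7, 2.3, 0.4]
finger_gap: 0.0599
```

>>> apply_moves --motion '[{"travel": [0.1, -0.7, 0], "roll": 0}, {"travel": [0.1, -0.7, 0], "roll": 0}, {"travel": [0, -0.7, 0], "roll": 0}, {"travel": [0.1, -0.7, 0], "roll": 0}]'

```text
t: 13.7
eef_pos: [0.5647, -0.0834, 0.0143]
ee_rot: [-1.562, -0.084, 0.085]
contact_force: [-2.1, 13.4, 3.3]
finger_gap: 0.0599
```

Run:
```python
from h import *
tin('scene10'); snap('side','side10'); 
f=cv2.imread('pics/side10.png')[80:220,290:450]; g=cv2.imread('pics/scene10.png')[110:250,180:340]
cv2.imwrite('pics/c10.png',np.hstack([cv2.resize(x,(395,346),interpolation=cv2.INTER_CUBIC) for x in (f,g)]))
```

```text
tin [ 0.5734 -0.1566] along -0.0665 lat 0.0007
tcp [ 0.565  -0.0851] along -0.1385 lat -0.0001
R 0.07014282047748566 [237 153  26  27 486] 0.014241191074485689 [-0.1  9.6  2.1] 13.75
```

View pics/c10.png

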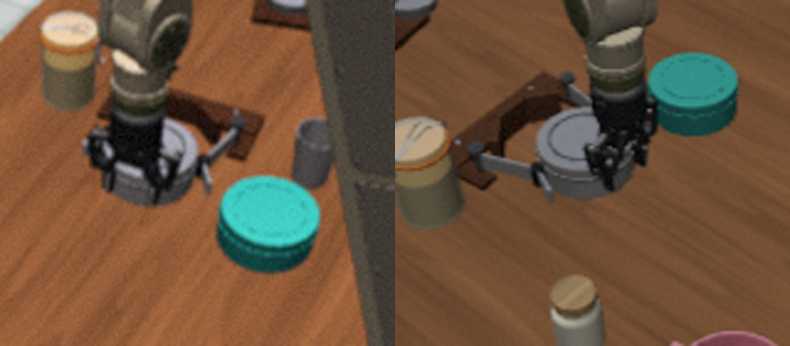

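Tin is centred against the noses at 10–13 N. Keep pushing straight along the holder axis.

>>> apply_moves --motion '[{"travel": [0.1, -0.7, 0], "roll": 0}, {"travel": [0.1, -0.7, 0], "roll": 0}, {"travel": [0, -0.7, 0], "roll": 0}, {"travel": [0.1, -0.7, 0], "roll": 0}]'

```text
t: 14.2
eef_pos: [0.5681, -0.1135, 0.0142]
ee_rot: [-1.567, -0.083, 0.084]
contact_force: [-0.9, 6.3, 1.8]
finger_gap: 0.0599
```

>>> apply_moves --motion '[{"travel": [0.1, -0.6, 0], "roll": 0}, {"travel": [0.1, -0.6, 0], "roll": 0}, {"travel": [0, -0.6, 0], "roll": 0}, {"travel": [0.1, -0.5, 0], "roll": 0}]'

```text
t: 14.6
eef_pos: [0.5713, -0.1377, 0.0142]
ee_rot: [-1.569, -0.082, 0.083]
contact_force: [-0.3, 4.8, 1.7]
finger_gap: 0.0598
```

Run:
```python
from h import *
tin('scene11'); snap('side','side11'); 
f=cv2.imread('pics/side11.png')[80:220,290:450]; g=cv2.imread('pics/scene11.png')[110:250,180:340]
cv2.imwrite('pics/c11.png',np.hstack([cv2.resize(x,(395,346),interpolation=cv2.INTER_CUBIC) for x in (f,g)]))
```

```text
tin [ 0.5853 -0.216 ] along -0.0062 lat 0.0064
tcp [ 0.5716 -0.1387] along -0.0845 lat 0.0008
R 0.06941549479961395 [226 148  24  26 443] 0.014260751341721733 [ 0.3  2.1 -1.4] 14.65
```

View pics/c11.png

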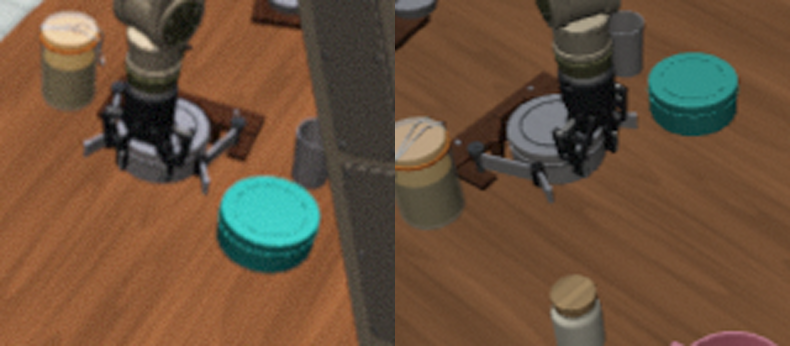

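>>> apply_moves --motion '[{"travel": [0, -0.4, 0], "roll": 0}, {"travel": [0.1, -0.3, 0], "roll": 0}, {"travel": [0, -0.2, 0], "roll": 0}, {"travel": [0, 0, 0], "roll": 0}]'

```text
t: 15.1
eef_pos: [0.5726, -0.1471, 0.0143]
ee_rot: [-1.57, -0.082, 0.082]
contact_force: [-0.2, 1.1, -0.6]
finger_gap: 0.0598
```

>>> apply_moves --motion '[{"travel": [0, -0.2, 0], "roll": 0}, {"travel": [0, 0, 0], "roll": 0}]'

```text
t: 15.3
eef_pos: [0.5726, -0.1488, 0.0143]
ee_rot: [-1.57, -0.082, 0.082]
contact_force: [0.1, 1.2, -0.7]
finger_gap: 0.06
```

>>> apply_moves --motion '[{"travel": [0, -0.2, 0], "roll": 0}, {"travel": [0, 0, 0], "roll": 0}]'

```text
t: 15.5
eef_pos: [0.5726, -0.1508, 0.0143]
ee_rot: [-1.57, -0.082, 0.082]
contact_force: [0.2, 1.6, -1.3]
finger_gap: 0.0597
```

Run:
```python
from h import *
tin('scene12')
```

```text
tin [ 0.5846 -0.2277] along 0.0054 lat 0.0044
tcp [ 0.5726 -0.1508] along -0.0723 lat 0.0006
R 0.07096746563911438 [223 147  24  26 435] 0.014296674554493578 [ 0.7  1.2 -0.7] 15.55
```

>>> apply_moves --motion '[{"travel": [-0.1, 0.6, 0], "roll": 0}, {"travel": [-0.2, 1.5, 0], "roll": 0}, {"travel": [-0.2, 2, 0], "roll": 0}, {"travel": [-0.2, 2, 2], "roll": 0}, {"travel": [0, 0, 4], "roll": 0}]'

```text
t: 16.05
eef_pos: [0.5618, -0.0856, 0.0718]
ee_rot: [-1.566, -0.078, 0.09]
contact_force: [0.4, -0.1, -0.3]
finger_gap: 0.0595
```

>>> apply_moves --motion '[{"travel": [0, 0, 4.5], "roll": 0}, {"travel": [0, 0, 4.5], "roll": 0}, {"travel": [0.2, -2, 3], "roll": 0}, {"travel": [0.3, -3, 0], "roll": 0}, {"travel": [0, 0, 0], "roll": 0}]'

```text
t: 16.55
eef_pos: [0.5719, -0.1417, 0.1961]
ee_rot: [-1.572, -0.084, 0.078]
contact_force: [-0.3, 0.4, -0.9]
finger_gap: 0.0599
```

Run:
```python
from h import *
tin('scene13'); snap('side','side13'); snap('wrist','wrist13')
```

```text
tin [ 0.582  -0.2237] along 0.0011 lat 0.0023
tcp [ 0.5709 -0.1401] along -0.0832 lat -0.0
R 0.07103503495454788 [222 147  40  26 777] 0.19495635135571787 [ 0.   0.3 -1.3] 16.6
```

View pics/wrist13.png

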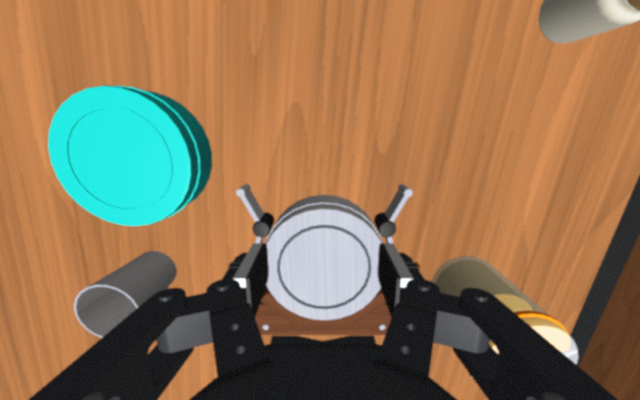

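View pics/side13.png

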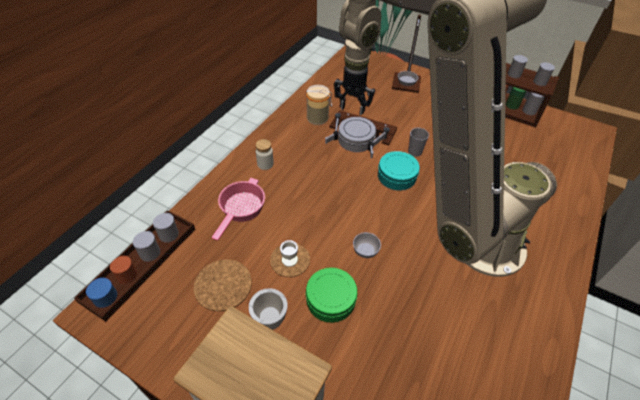

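Run:
```python
from h import *
w=ld('wrist13')
cv2.imwrite('pics/c13.png',cv2.resize(w['frame'][175:345,215:435],None,fx=3.5,fy=3.5,interpolation=cv2.INTER_CUBIC))
P=cloud(w); z=P[...,2]; m=((w['depth']>0)&(z>.057)&(z<.064)).astype(np.uint8)
k,l,st,ce=cv2.connectedComponentsWithStats(m); i=l[270,322]
c,R=cv2.minEnclosingCircle(P[l==i][:,:2].astype(np.float32)); S=np.array([.5796,-.2228]); n=np.array([.1045,-.9945]); t=np.array([.9945,.1045])
print(c,R,(np.array(c)-S)@n,(np.array(c)-S)@t)
```

```text
(0.5792536735534668, -0.22418053448200226) 0.06975581496953964 0.0013367504286885276 -0.0004886875044465107
```

View pics/c13.png

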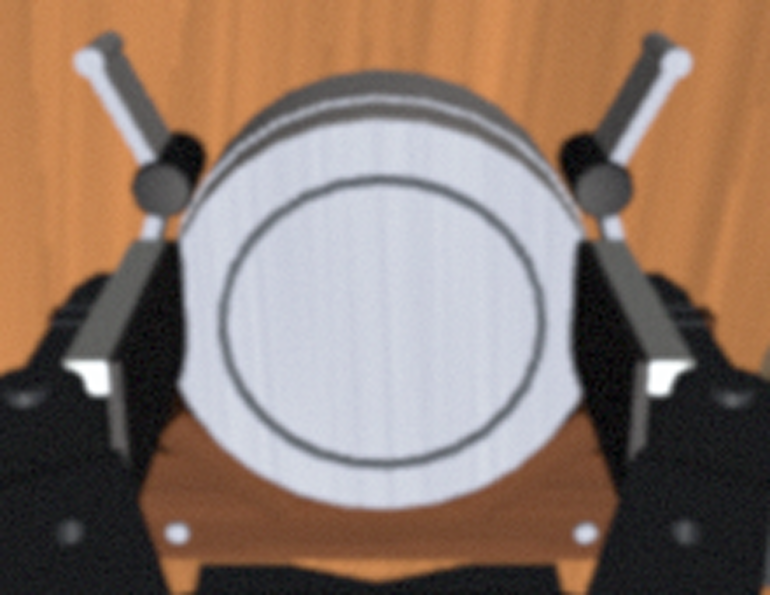

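Run:
```python
from h import *
w=ld('wrist13'); a,b=world(w,260.7,228.7,.048),world(w,387.6,228.4,.048); print('nose sep',np.linalg.norm(a-b),a,b)
c=snap('side','sideF'); a=cv2.imread('pics/side0.png'); 
P=cloud(c)[235:275,270:310].reshape(-1,3); q=P[(P[:,2]>.062)&(P[:,2]<.078)]; print('cup',cv2.minEnclosingCircle(q[:,:2].astype(np.float32)),len(q))
s=telemetry.get_state(); print(s['t'],s['contact_force'],s['eef_pos'])
order.job_done()
```

```text
nose sep 0.14054422415806617 [ 0.50566239 -0.19005448  0.048     ] [ 0.64541377 -0.17514703  0.048     ]
cup ((0.5059586763381958, 0.36300235986709595), 0.026235949248075485) 121
16.75 [-0.52814852  0.24330979  0.38423417] [ 0.56988454 -0.13835548  0.19368036]
the job is handed in; nothing more can be done
```

I moved the egg cup onto the small cork mat, then pushed the steel dabba flat along the shelf into the holder with two open fingers behind it. I handed the job in at 16.75 s of the 67 s allowed.

- **Egg cup:** it stands upright, about 2 mm from the mat's measured centre.
- **Dabba:** it sits about 1.3 mm past the seat centre, within the 3 mm allowed. The push force read at most 13 N.
- **Jaws:** both closed again behind the dabba. The noses measure 140.5 mm apart, against 136–143 mm before the push and 142 mm by the drawing.
- **Other objects:** they looked unmoved in the final side view, but I compared the pictures only by eye. The gripper was clear of everything.

One reading disagreed. With the arm partly hiding the dabba, the scene camera placed it up to 6 mm off. With the arm clear, the scene and wrist cameras agreed to about 3 mm. I judged the dabba home from the wrist view, which showed it best.

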